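Scrap the shortest tube offcut and ease the bin's sprung flap shut

ROBOT

A 7-joint arm with a two-finger parallel gripper is mounted at the origin on the work surface. World frame = base frame: x ahead of the robot, y to its left, z up, the work surface at z = 0. Lengths are in m, angles in rad, forces in N, time in s.
With the tool pointing down it reaches from about 0.425 to 0.875 m from the base axis. Payload 8.4 kg.
Tool frame: the origin (TCP) lies midway between the tips of the shut fingers; the grasp point (between the pads) lies 19 mm behind it; z points along the fingers, y is the line along which they close (so a half turn about z gives the same grasp; the last joint's range is limited). The gripper opens to 85 mm and grips with 20 to 120 N. Pads are 22 mm wide; open, the fingers measure 114 mm over their backs; the gripper's body (76 mm by 85 mm) begins 54 mm behind the grasp point. The pads swing forward as they close: fully open they stand 13 mm farther back than shut.
Start: joints at [-1.422, 0.333, 0.04, 1.465, -0.013, 1.343, -0.059], TCP at [0.159, 0.63, 0.231] pointing down, gripper open.
Joint ranges: [-2.58, 2.58], [-0.38, 2.09], [-1.3, 1.39], [0.25, 2.4], [-1.5, 4.64], [0.08, 2.09], [-2.65, 2.65]. Speed limits (rad/s): [2.22, 2.22, 2.79, 2.79, 3.14, 3.14, 3.14].

INTERFACE

Orientations are given as [roll, pitch, yaw] about the fixed x, y, z axes, in that order (R = Rz(yaw) Ry(pitch) Rx(roll)).
In Python, from workcell import robot gives the robot as it stands.
- The arm moves only by the tool carry_out, never from a script. Its argument "targets" is text: rows parted by semicolons, each of 6 numbers parted by spaces: the shift along the tool's x, y, z in m, then the turn, a rotation vector about the tool's x, y, z in rad. A call has 1 to 10 rows; each row shifts and turns the commanded pose from where the row before left it, along the tool's axes as they then stand; what a row does not reach is not made up. A row lasts 1/12 s, in which the tool goes at most 41.7 mm and 7.16 degrees, less where a joint would pass 70% of its speed; a pose out of reach is approached as far as the arm can. A call with a gripper value outside its range is refused whole. "jaw" is the finger opening in m, from 0 to 0.0854, set as the call begins (left out, the last holds). The fingers move at their own pace and stop on an object; "force" is the grip in N (left out, the last holds). Time passes only in rows, so rows that do not move let the fingers close. It gives the time, the measured TCP pose, the force, the opening and the grip force at its end, in the units of the state.
- robot.read_state(): the state, without advancing time (a new reading comes with each control period).
- robot.grab_frame(name): name is "scene" or "side" or "wrist"; returns the picture (420x560x3 uint8, red, green, blue); there is no depth.
- robot.camera_info(name): a dict with "mtx" (3x3 intrinsics, pixels), "R" (3x3) and "t" (3): a world point X has camera coordinates R X + t; the wrist camera has in their place "mount" (4x4, takes a point from camera to tool coordinates, whose origin is the TCP and whose axes are the flange's). Camera axes: x right, y down, z forward; pixel columns grow to the right and rows downward; lengths in m; the calibration is good to about 2 mm. A picture is of the moment at which its call begins: read the wrist's pose just before it. camera_info takes no time and is no camera call.
- robot.finish_job(): hands the job in; it is judged then, once.
The state is a dict: "time": time; "joint_positions": joint angles; "qvel": joint speeds; "tau": joint torques, N m; "position": TCP position; "tool_rot": TCP orientation; "wrist_force": force on the tool from outside, world axes, zero at the start; "ft_torque": the same for the moment, N m; "finger_gap": opening from 0.0 (shut) to 1.0 (fully open); "grip_force": force on a finger pad.
Only numpy, scipy, OpenCV 4.12 (cv2) and the standard library are available. Lean on these libraries where they do the work, as an engineer would, in place of code of your own. Each camera call takes 0.05 s, during which the arm holds its last target. There are 200 camera calls.

TASK

Put the shortest of the three square-tube offcuts into the steel scrap bin and leave the two longer ones where they lie. Then take the bin's flap by its handle and ease it down until it is fully shut, restraining it all the way: its spring must not slam it.

Things in the scene. Friction and masses are not known exactly. Their poses are not given: they have to be found in the camera images.
- bin: Open-topped sheet-steel scrap bin fixed to the bench: 150 mm along its x, 200 mm along its y, 130 mm high, walls 4 mm. Origin: centre of its underside; x points from its front wall (robot side) to its rear wall, y to its left, z up. The flap is hinged along the top of the rear wall.
- lamp_edge (a point): Middle of the lower front edge of a lamp bar behind the bin (360 mm along y, 50 deep, 35 thick) on two 20 mm posts at its ends; 145 mm behind the bin's origin, 410 mm up. It overhangs the open flap's handle: a gripper coming straight down there strikes it, so lean the gripper's body 35 to 45 degrees towards the robot side (the bin's -x).
- flap (a joint): Angle of the bin's flap, rad: 0 is shut, level on the rim; it starts fully open at 1.85, leaning back past upright on a stop, held there by an over-centre spring (pull the handle towards the bin's front, about 2 N). Below about 1.4 rad spring and weight throw it shut, about 5 N at the handle; it slams if let go part-way.
- flap_hinge (a point): Middle of the flap's hinge line: 75 mm behind the bin's origin along its x, 130 mm up. The flap turns about the bin's y axis through this point. Axes as the bin's.
- flap_handle (a point): Middle of the flap's handle: a 10 mm round steel bar, 120 mm long along y, beyond the flap's free edge, 190 mm from the hinge line; with the flap shut it is 3 mm above hinge height. The flap plate (4 mm) ends 151 mm from the hinge: a 34 mm gap to the bar, which is joined to it at its ends only. Axes turn with the flap: -x from hinge to bar, y along the bar.
- offcut_short_centre (a point): Centre of the shortest offcut: steel square tube 25 x 25 mm, 45 mm long, lying on the bench; x along its length, z up (centre 12.5 mm above the bench). About 70 g.
- offcut_mid_centre (a point): Centre of an offcut of the same square tube 25 x 25 mm, 65 mm long, lying on the bench; x along its length. To be left where it lies.
- offcut_long_centre (a point): Centre of an offcut of the same square tube 25 x 25 mm, 85 mm long, lying on the bench; x along its length. To be left where it lies.
Not all that is in view belongs to the job. What is shaped like the part that bears offcut_short_centre but purple or yellow is not meant.

How it is judged:
By the outcome, as a careful person would: the job done as asked, in the order asked, and still so for the second after the job is handed in, with the robot touching nothing.
It also fails if it takes over 64 s, if anything falls off the work surface, if the arm or the gripper's body presses on something with over 40 N, if the wrist force passes 120 N, or if a joint passes its speed limit or range.

## Working session

There is one attempt and no reset: what is moved stays moved. The work goes in short steps, Python scripts to look and compute and a tool call to move; the robot and the scene stay as the last step left them, time stands still between calls to the robot, and variables do not carry over. Pictures are saved under pics/ and viewed, at most 10 in all, crops included, and the job is handed in when it is done.

Besides the shell and the picture viewer there is one more tool, called as name(argument=value, ...), one argument or row to a line, values as JSON. carry_out: Moves the arm, as the interface text tells. Its arguments: {"type":"object","properties":{"targets":{"type":"string"},"jaw":{"type":"number"},"force":{"type":"number"}},"required":["targets"]}

```bash
mkdir -p pics; ls
python3 - <<'E'
from workcell import robot
import cv2,numpy as np
np.set_printoptions(precision=4,suppress=True)
for n in ["scene","side"]:
    cv2.imwrite(f"pics/{n}0.png",robot.grab_frame(n)[:,:,::-1])
for n in ["scene","side","wrist"]: print(n,robot.camera_info(n))
print(robot.read_state())
E
```

```text
pics
scene {'mtx': array([[462.215 ,   0.    , 275.008 ],
       [  0.    , 462.215 , 203.7625],
       [  0.    ,   0.    ,   1.    ]]), 'R': array([[ 0.9555,  0.295 , -0.0083],
       [ 0.2393, -0.7908, -0.5634],
       [-0.1728,  0.5363, -0.8262]]), 't': array([-0.5294, -0.0942,  1.3079])}
side {'mtx': array([[519.8393,   0.    , 281.268 ],
       [  0.    , 519.8393, 212.1363],
       [  0.    ,   0.    ,   1.    ]]), 'R': array([[ 0.9687, -0.2478, -0.012 ],
       [-0.1497, -0.5451, -0.8249],
       [ 0.1979,  0.8009, -0.5652]]), 't': array([-0.5662,  0.2049,  1.3001])}
wrist {'mtx': array([[334.8695,   0.    , 281.1536],
       [  0.    , 334.8695, 216.593 ],
       [  0.    ,   0.    ,   1.    ]]), 'mount': array([[ 0.0004, -0.9489, -0.3156,  0.0812],
       [ 1.    ,  0.0001,  0.0009, -0.0004],
       [-0.0008, -0.3156,  0.9489, -0.1426],
       [ 0.    ,  0.    ,  0.    ,  1.    ]])}
{'time': 0.1, 'joint_positions': array([-1.4222,  0.3339,  0.0399,  1.4662, -0.0134,  1.3433, -0.0585]), 'qvel': array([-0.0001, -0.002 , -0.0006, -0.0023, -0.0009, -0.0014, -0.0009]), 'tau': array([  0.0053, -66.0029,   1.371 , -40.648 ,   0.0172,   0.009 ,
        -0.    ]), 'position': array([0.1593, 0.6298, 0.2305]), 'tool_rot': array([-3.1401,  0.0001,  2.8938]), 'wrist_force': array([-0.4412, -0.3304, -0.6389]), 'ft_torque': array([ 0.0144, -0.0526,  0.0369]), 'grip_force': 0.0, 'finger_gap': 1.0000202569153267}
```

View pics/scene0.png

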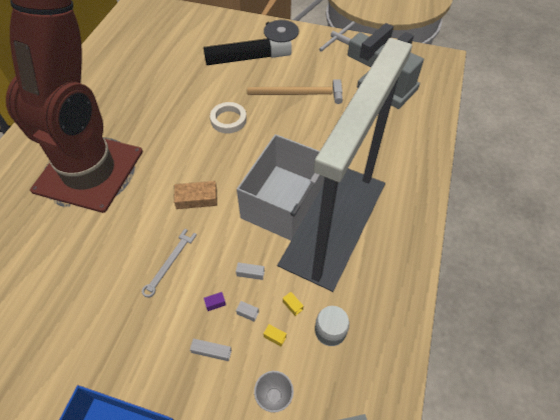

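View pics/side0.png

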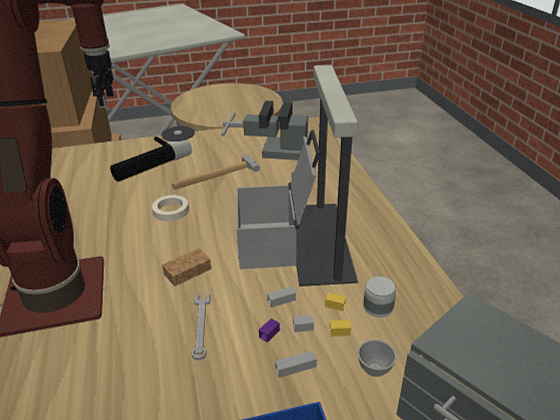

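Grey candidates in scene view: (250,271), (247,311) and (210,349). The purple (215,301) and yellow (293,303), (275,335) pieces are excluded. (247,311) looks shortest, so I'll measure it and confirm with an enlarged crop.

```bash
cat > h.py <<'E'
from workcell import robot
import cv2,numpy as np
from scipy.spatial.transform import Rotation as Ro
np.set_printoptions(precision=4,suppress=True)
def ray(n,uv):
    c=robot.camera_info(n); d=c["R"].T@np.linalg.solve(c["mtx"],[*uv,1.]); return -c["R"].T@c["t"],d
def onz(n,uv,z):
    o,d=ray(n,uv); return o+d*(z-o[2])/d[2]
def proj(n,X):
    c=robot.camera_info(n); p=(np.atleast_2d(X)@c["R"].T+c["t"])@c["mtx"].T; return p[:,:2]/p[:,2:]
def pose():
    s=robot.read_state(); return np.array(s["position"]),Ro.from_euler("xyz",s["tool_rot"]).as_matrix(),s
E
python3 - <<'E'
from h import *
for u in [(250,271),(247,311),(210,349)]: print("scene",onz("scene",u,.0125))
for u in [(282,297),(303,323),(296,363)]: print("side",onz("side",u,.0125))
a=cv2.imread("pics/scene0.png");b=cv2.imread("pics/side0.png")
r=lambda i,x,y,w,h,f:cv2.resize(i[y:y+h,x:x+w],None,fx=f,fy=f,interpolation=cv2.INTER_CUBIC)
top=np.hstack([r(a,180,255,130,110,3),r(b,240,270,130,110,3)])
bot=np.hstack([r(a,225,130,130,85,3),r(b,225,120,130,85*0+90,3)[:255]])
cv2.imwrite("pics/crop1.png",np.vstack([top,bot]))
E
```

```text
scene [ 0.5431 -0.1684  0.0125]
scene [ 0.5692 -0.2657  0.0125]
scene [ 0.5204 -0.3713  0.0125]
side [ 0.5428 -0.1706  0.0125]
side [ 0.5681 -0.2656  0.0125]
side [ 0.5218 -0.3713  0.0125]
```

View pics/crop1.png

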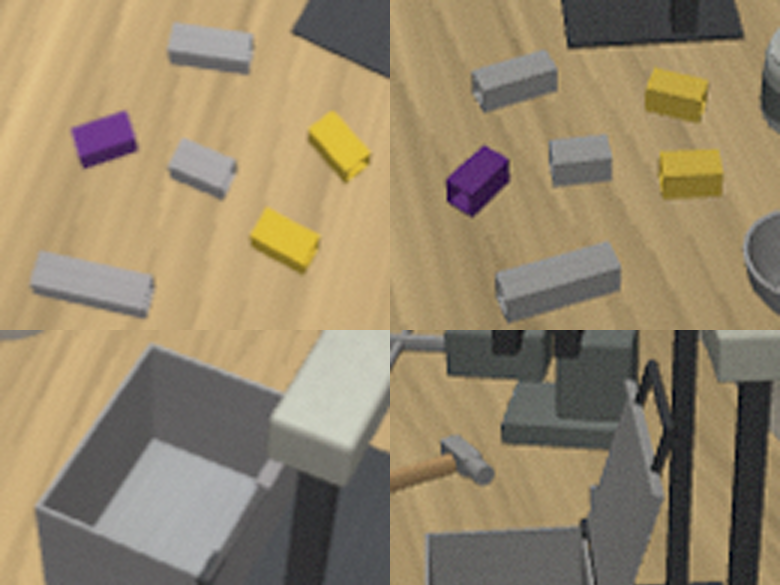

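```bash
cat > fit.py <<'E'
from h import *
from scipy.optimize import least_squares
def binpts(p,L):
    c,s=np.cos(p[2]),np.sin(p[2]); L=np.atleast_2d(L).astype(float)
    return np.c_[p[0]+c*L[:,0]-s*L[:,1],p[1]+s*L[:,0]+c*L[:,1],L[:,2]]
FR,FL,RL,RR=[-.075,-.1,.13],[-.075,.1,.13],[.075,.1,.13],[.075,-.1,.13]
E
python3 - <<'E'
from fit import *
obs=[("scene",FR,(238.3,189.3)),("scene",FL,(275.7,135.7)),("scene",RR,(293,211)),
("side",FL,(237.7,188.3)),("side",FR,(238,227)),("side",RR,(296,226))]
f=lambda p:np.concatenate([proj(n,binpts(p,L))[0]-u for n,L,u in obs])
r=least_squares(f,[.6,.05,0],loss="soft_l1"); p=r.x; print("bin",p,f(p)); np.save("bin.npy",p)
for n,a,b,o in [("scene",(183,142),(236,160),(180,255)),("side",(160,142),(218,137),(240,270))]:
    A,B=[onz(n,np.array(q)/3+o,.025) for q in (a,b)]; d=B-A; print(n,A,B,np.linalg.norm(d),np.degrees(np.arctan2(d[1],d[0])))
th=1.85
hl=lambda r,y,t,o=.003:[.075-r*np.cos(t)+o*0-o*np.sin(t)*-1*0, y, .13+r*np.sin(t)]
out=[]
for n in ["scene","side"]:
    im=cv2.resize(cv2.imread(f"pics/{n}0.png"),None,fx=3,fy=3,interpolation=cv2.INTER_CUBIC)
    def line(L,c):
        q=proj(n,binpts(p,L)); cv2.polylines(im,[np.int32(q*3+1)],False,c,1)
    for z in (0,.13): line([[*x[:2],z] for x in (FR,FL,RL,RR,FR)],(0,0,255))
    line([hl(.19,-.06,th),hl(.19,.06,th)],(0,255,0)); line([hl(.151,-.1,th),hl(.151,.1,th)],(255,255,0))
    line([[.145,-.18,.41],[.145,.18,.41]],(255,0,255))
    x,y=(230,40) if n=="scene" else (225,60)
    out.append(im[3*y:3*y+585,3*x:3*x+395])
cv2.imwrite("pics/ov.png",np.hstack(out))
E
```

```text
bin [ 0.5594  0.0604 -0.1809] [-1.2641 -0.6165 -0.1097 -2.1102  0.2566  1.6681  0.0542 -1.5838 -0.2014
  1.5515  1.5599 -0.4772]
scene [ 0.5516 -0.2546  0.025 ] [ 0.5947 -0.2564  0.025 ] 0.04314940973484237 -2.4754640708108733
side [ 0.5482 -0.2545  0.025 ] [ 0.5925 -0.2609  0.025 ] 0.04474773352454416 -8.308076323444807
```

View pics/ov.png

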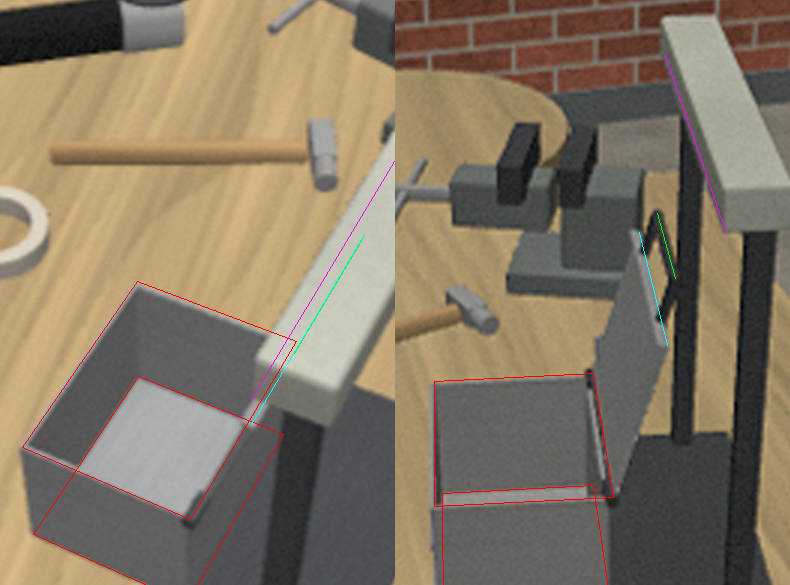

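The overlay fits: the bin is at about (0.559, 0.060) with yaw -10.4°. In the crop, the short offcut is the grey one at scene (247,311), about 44 mm by my measure, so that's the target.

```bash
cat > plan.py <<'E'
from fit import *
def seg(p0,R0,p1,R1,vmax=.038,wmax=.115,n=None):
    w=Ro.from_matrix(R0.T@R1).as_rotvec(); d=R0.T@(np.array(p1)-p0)
    n=n or int(np.ceil(max(np.linalg.norm(d)/vmax,np.linalg.norm(w)/wmax,1)))
    S=sum(Ro.from_rotvec(w*k/n).as_matrix() for k in range(n)); dp=np.round(np.linalg.solve(S,d),4); w=np.round(w/n,4)
    print(n,"x:"," ".join(f"{v:g}" for v in [*dp,*w]))
    p,R=np.array(p0),R0
    for _ in range(n): p=p+R@dp; R=R@Ro.from_rotvec(w).as_matrix()
    return p,R
def down(yaw): return Ro.from_euler("xyz",[np.pi,0,yaw]).as_matrix()
E
python3 - <<'E'
from plan import *
p,R,_=pose(); D=down(3.047)
for q in [(.45,.24,.26),(.5,-.08,.26),(.569,-.266,.17)]: p,R=seg(p,R,q,D)
E
```

```text
13 x: -0.0273 -0.0256 -0.0022 -0.0001 -0 -0.0118
9 x: -0.0089 -0.0349 -0.0001 -0 -0 0
6 x: -0.0144 -0.0297 0.0151 -0 -0 0
```

carry_out(
  targets="-.0273 -.0256 -.0022 0 0 -.0118;-.0273 -.0256 -.0022 0 0 -.0118;-.0273 -.0256 -.0022 0 0 -.0118;-.0273 -.0256 -.0022 0 0 -.0118;-.0273 -.0256 -.0022 0 0 -.0118;-.0273 -.0256 -.0022 0 0 -.0118;-.0273 -.0256 -.0022 0 0 -.0118;-.0273 -.0256 -.0022 0 0 -.0118;-.0273 -.0256 -.0022 0 0 -.0118;-.0273 -.0256 -.0022 0 0 -.0118",
  jaw=0.085,
)

```text
time: 0.93
position: [0.3782, 0.3245, 0.2533]
tool_rot: [-3.142, -0.0, 3.012]
wrist_force: [1.1, 0.5, -0.4]
finger_gap: 0.993
grip_force: 0.0
```

carry_out(
  targets="-.0273 -.0256 -.0022 0 0 -.0118;-.0273 -.0256 -.0022 0 0 -.0118;-.0273 -.0256 -.0022 0 0 -.0118;-.009 -.035 0 0 0 0;-.009 -.035 0 0 0 0;-.009 -.035 0 0 0 0;-.009 -.035 0 0 0 0;-.009 -.035 0 0 0 0;-.009 -.035 0 0 0 0",
)

```text
time: 1.68
position: [0.4836, 0.0244, 0.2598]
tool_rot: [3.141, -0.0, 3.047]
wrist_force: [1.4, 1.3, -0.7]
finger_gap: 0.997
grip_force: 0.0
```

carry_out(
  targets="-.009 -.035 0 0 0 0;-.009 -.035 0 0 0 0;-.009 -.035 0 0 0 0;-.0144 -.0297 .0151 0 0 0;-.0144 -.0297 .0151 0 0 0;-.0144 -.0297 .0151 0 0 0;-.0144 -.0297 .0151 0 0 0;-.0144 -.0297 .0151 0 0 0;-.0144 -.0297 .0151 0 0 0;0 0 0 0 0 0",
)

```text
time: 2.52
position: [0.568, -0.2724, 0.1652]
tool_rot: [-3.138, -0.006, 3.041]
wrist_force: [-2.1, 0.3, 0.4]
finger_gap: 0.995
grip_force: 0.0
```

Run:
```python
from h import *
p,R,s=pose(); print(s["time"],p,s["tool_rot"],s["joint_positions"]); np.savez("w1.npz",p=p,R=R)
cv2.imwrite("pics/w1.png",robot.grab_frame("wrist")[:,:,::-1])
```

```text
2.5167 [ 0.568  -0.2724  0.1652] [-3.1377 -0.0057  3.0412] [-0.2511  0.4278  0.8198  1.6297 -0.3213  1.2309  2.1035]
```

View pics/w1.png

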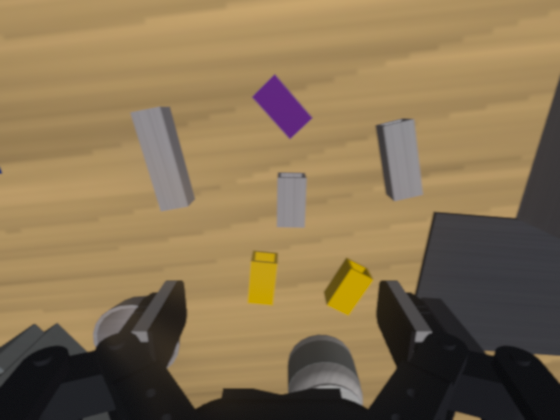

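The wrist view shows the short grey offcut with its top face at about (279,179)-(305,227). The yellow pieces sit at (263,278) and (348,287), beyond it, and the long and mid offcuts are left and right.

Run:
```python
from plan import *
z=np.load("w1.npz");p,R=z["p"],z["R"];c=robot.camera_info("wrist");M=c["mount"]
def wz(uv,h):
    d=R@M[:3,:3]@np.linalg.solve(c["mtx"],[*uv,1.]);o=p+R@M[:3,3];return o+d*(h-o[2])/d[2]
P=np.array([wz(u,.025) for u in [(279,178.5),(305.5,178.5),(304,227),(277.5,226)]]);print(P)
m=P.mean(0); d=(P[2]+P[3]-P[0]-P[1])/2; yaw=np.arctan2(d[1],d[0]); print(m,np.linalg.norm(d),np.degrees(yaw))
y=yaw+np.pi
p,R,s=pose();print(p,s["tool_rot"])
t=[.568,-.2657]
p,R=seg(p,R,[*t,.09],down(3.06)); seg(p,R,[*t,.004],down(3.06),vmax=.02)
```

```text
[[ 0.5455 -0.2727  0.025 ]
 [ 0.5478 -0.25    0.025 ]
 [ 0.5918 -0.2548  0.025 ]
 [ 0.5885 -0.2784  0.025 ]]
[ 0.5684 -0.264   0.025 ] 0.04374245686829413 -6.896765166063332
[ 0.5682 -0.2699  0.1666] [-3.1392 -0.005   3.042 ]
3 x: 0.0001 0.0014 0.0255 -0.0008 -0.0017 -0.006
5 x: 0 0 0.0172 0 0 0
```

carry_out(
  targets="0 .0015 .026 0 -.002 .002;0 .0015 .026 0 -.002 .002;0 .0015 .026 0 -.002 .002;0 0 .02 0 0 0;0 0 .02 0 0 0;0 0 .02 0 0 0;0 0 .015 0 0 0;0 0 0 0 0 0;0 0 0 0 0 0",
  jaw=0.065,
)

```text
time: 3.32
position: [0.571, -0.2613, 0.0164]
tool_rot: [3.141, 0.005, 3.042]
wrist_force: [0.2, -0.0, 0.7]
finger_gap: 0.761
grip_force: 0.0
```

carry_out(
  targets=".0025 -.0035 .006 0 0 0;0 0 .006 0 0 0;0 0 0 0 0 0;0 0 0 0 0 0",
)

```text
time: 3.65
position: [0.5683, -0.2653, 0.0045]
tool_rot: [3.142, 0.006, 3.041]
wrist_force: [-0.2, -0.3, -0.2]
finger_gap: 0.759
grip_force: 0.0
```

carry_out(
  targets="0 0 0 0 0 0;0 0 0 0 0 0;0 0 0 0 0 0;0 0 0 0 0 0;0 0 0 0 0 0;0 0 0 0 0 0;0 0 0 0 0 0",
  jaw=0,
  force=50,
)

```text
time: 4.23
position: [0.5687, -0.2654, 0.0048]
tool_rot: [-3.141, 0.007, 3.041]
wrist_force: [-0.9, 0.3, 5.3]
finger_gap: 0.282
grip_force: 50.3
```

Run:
```python
from plan import *
p,R,s=pose(); D=down(3.041); b=np.load("bin.npy")
t=binpts(b,[[-.008,0,0]])[0]; print(t)
for q in [(*p[:2],.2),(.56,-.1,.25),(t[0],t[1],.2),(t[0],t[1],.065)]: p,R=seg(p,R,q,D)
```

```text
[0.5515 0.0618 0.    ]
6 x: -0.0001 -0 -0.0325 -0 0.0011 0
5 x: 0.005 0.0327 -0.0101 -0 0 0
5 x: 0.0049 0.0321 0.01 -0 0 0
4 x: 0 -0.0001 0.0338 -0 0 0
```

carry_out(
  targets="0 0 -.0325 0 0 0;0 0 -.0325 0 0 0;0 0 -.0325 0 0 0;0 0 -.0325 0 0 0;0 0 -.0325 0 0 0;0 0 -.0325 0 0 0;.005 .033 -.01 0 0 0;.005 .033 -.01 0 0 0;.005 .033 -.01 0 0 0;.005 .033 -.01 0 0 0",
)

```text
time: 5.07
position: [0.5596, -0.1304, 0.2393]
tool_rot: [3.141, 0.005, 3.041]
wrist_force: [1.0, 0.3, 0.2]
finger_gap: 0.281
grip_force: 49.7
```

carry_out(
  targets=".005 .033 -.01 0 0 0;.005 .032 .01 0 0 0;.005 .032 .01 0 0 0;.005 .032 .01 0 0 0;.005 .032 .01 0 0 0;.005 .032 .01 0 0 0;0 0 0 0 0 0;0 0 0 0 0 0",
)

```text
time: 5.73
position: [0.549, 0.0656, 0.1979]
tool_rot: [-3.141, 0.004, 3.046]
wrist_force: [-0.6, -0.3, -0.9]
finger_gap: 0.28
grip_force: 49.7
```

carry_out(
  targets="0 -.003 .03 0 0 0;0 0 .035 0 0 0;0 0 .035 0 0 0;0 0 .033 0 0 0;0 0 0 0 0 0;0 0 0 0 0 0",
)

```text
time: 6.23
position: [0.5497, 0.0585, 0.0656]
tool_rot: [-3.139, 0.003, 3.039]
wrist_force: [0.1, -0.8, -0.8]
finger_gap: 0.278
grip_force: 49.6
```

carry_out(
  targets="0 0 0 0 0 0;0 0 0 0 0 0;0 0 0 0 0 0;0 0 0 0 0 0;0 0 0 0 0 0;0 0 0 0 0 0",
  jaw=0.06,
)

```text
time: 6.73
position: [0.5508, 0.0604, 0.0666]
tool_rot: [3.141, 0.007, 3.041]
wrist_force: [0.6, 0.1, -0.4]
finger_gap: 0.702
grip_force: 0.0
```

carry_out(
  targets="0 0 -.03 0 0 0;0 0 -.035 0 0 0;0 0 -.035 0 0 0;0 0 -.035 0 0 0;0 0 -.035 0 0 0;0 0 -.035 0 0 0;0 0 0 0 0 0;0 0 0 0 0 0",
)

```text
time: 7.4
position: [0.5503, 0.0604, 0.2731]
tool_rot: [3.139, 0.01, 3.041]
wrist_force: [-0.5, 0.9, -0.7]
finger_gap: 0.707
grip_force: 0.0
```

Run:
```python
from plan import *
p,R,s=pose(); print(s["time"],p,s["tool_rot"],s["joint_positions"]); np.savez("w2.npz",p=p,R=R)
w=robot.grab_frame("wrist")[:,:,::-1]; a=robot.grab_frame("scene")[:,:,::-1]
cv2.imwrite("pics/w2.png",np.hstack([cv2.resize(w,(480,360)),cv2.resize(a[130:250,210:317],(320,360))]))
b=np.load("bin.npy"); th=1.85
h=binpts(b,[[.075-.19*np.cos(th),0,.13+.19*np.sin(th)]])[0]; print("handle",h)
```

```text
7.4 [0.5503 0.0604 0.2731] [3.1394 0.0096 3.0413] [-0.8515  0.1157  0.7286  1.6778 -0.0785  1.3681  1.3593]
handle [0.6847 0.0374 0.3126]
```

View pics/w2.png

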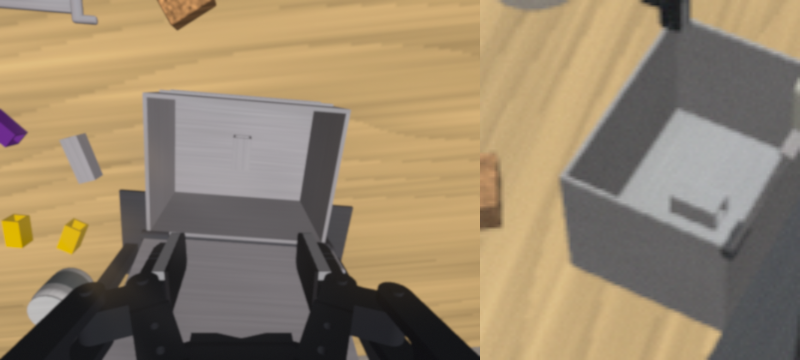

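The offcut lies inside the bin, seen in the scene crop at about (700,205), and the other two haven't moved. Next I refine the bin from the wrist's rim corners and plan the approach to the handle.

```bash
cat >> plan.py <<'E'
def flapR(b,phi):  # lean phi towards bin -x
    c,s=np.cos(phi),np.sin(phi); y=np.array([c,0,s]);z=np.array([s,0,-c])
    return Ro.from_euler("z",b[2]).as_matrix()@np.c_[[0,1,0],y,z]
def handle(b,th): # bar centre sits 3 mm above the hinge plane
    return binpts(b,[[.075-.19*np.cos(th)+.003*np.sin(th),0,.13+.19*np.sin(th)+.003*np.cos(th)]])[0]
def tcp(b,th,phi,back=0,g=.019): R=flapR(b,phi); return handle(b,th)+R[:,2]*(g-back),R
E
python3 - <<'E'
from plan import *
z=np.load("w2.npz");p,R=z["p"],z["R"];c=robot.camera_info("wrist");M=c["mount"]
for u,L in [((169,110),FR),((407,128),FL)]:
    d=R@M[:3,:3]@np.linalg.solve(c["mtx"],[*u,1.]);o=p+R@M[:3,3];print(o+d*(.13-o[2])/d[2],binpts(np.load("bin.npy"),L))
b=np.load("bin.npy");print(handle(b,1.85))
p,R,s=pose(); ph=np.radians(40)
for q in [(.52,.065,.40),tcp(b,1.85,ph,.09)[0]]: p,R=seg(p,R,q,flapR(b,ph))
print(p)
E
```

```text
[ 0.4655 -0.0222  0.13  ] [[ 0.4676 -0.0245  0.13  ]]
[0.499  0.1702 0.13  ] [[0.5036 0.1722 0.13  ]]
[0.6875 0.0369 0.3118]
16 x: -0.0002 0.0013 -0.0083 -0.0328 -0.0356 0.0986
4 x: 0.0007 0.0185 0.0264 -0.0001 -0.0001 0.0002
[0.6427 0.0452 0.366 ]
```

carry_out(
  targets="0 .001 -.008 -.0328 -.0356 .0986;0 .001 -.008 -.0328 -.0356 .0986;0 .001 -.008 -.0328 -.0356 .0986;0 .001 -.008 -.0328 -.0356 .0986;0 .001 -.008 -.0328 -.0356 .0986;0 .001 -.008 -.0328 -.0356 .0986;0 .001 -.008 -.0328 -.0356 .0986;0 .001 -.008 -.0328 -.0356 .0986",
  jaw=0.044,
)

```text
time: 8.17
position: [0.5417, 0.0631, 0.3338]
tool_rot: [2.79, 0.156, 2.21]
wrist_force: [0.6, -0.0, -0.0]
finger_gap: 0.515
grip_force: 0.0
```

carry_out(
  targets="0 .001 -.008 -.0328 -.0356 .0986;0 .001 -.008 -.0328 -.0356 .0986;0 .001 -.008 -.0328 -.0356 .0986;0 .001 -.008 -.0328 -.0356 .0986;0 .001 -.008 -.0328 -.0356 .0986;0 .001 -.008 -.0328 -.0356 .0986;0 .001 -.008 -.0328 -.0356 .0986;0 .001 -.008 -.0328 -.0356 .0986;0 0 0 0 0 0;0 0 0 0 0 0",
)

```text
time: 9.0
position: [0.5286, 0.065, 0.3871]
tool_rot: [2.486, 0.04, 1.496]
wrist_force: [-0.2, -0.8, 0.0]
finger_gap: 0.519
grip_force: 0.0
```

Run:
```python
from plan import *
b=np.load("bin.npy");p,R,s=pose(); print(p,s["tool_rot"],s["joint_positions"])
ph=np.radians(40); p,R=seg(p,R,tcp(b,1.85,ph,.09)[0],flapR(b,ph))
```

```text
[0.5286 0.065  0.3871] [2.4857 0.0402 1.4958] [-0.1713 -0.3796 -0.1827  1.9979  0.2775  0.9433 -0.5201]
4 x: -0.0015 0.0193 0.0221 -0.01 -0.0088 0.0269
```

carry_out(
  targets="-.0015 .0193 .022 -.01 -.0088 .0269;-.0015 .0193 .022 -.01 -.0088 .0269;-.0015 .0193 .022 -.01 -.0088 .0269;-.0015 .0193 .022 -.01 -.0088 .0269;0 0 0 0 0 0;0 0 0 0 0 0;0 0 0 0 0 0",
)

```text
time: 9.58
position: [0.6421, 0.046, 0.3671]
tool_rot: [2.444, -0.001, 1.39]
wrist_force: [0.5, -0.2, -0.1]
finger_gap: 0.513
grip_force: 0.0
```

Run:
```python
from plan import *
b=np.load("bin.npy");p,R,s=pose(); print(p,s["tool_rot"],s["joint_positions"]); np.savez("w3.npz",p=p,R=R)
w=robot.grab_frame("wrist")[:,:,::-1].copy(); a=robot.grab_frame("side")[:,:,::-1]
q=handle(b,1.85);c=robot.camera_info("wrist");M=c["mount"];ey=Ro.from_euler("z",b[2]).as_matrix()[:,1]
for k in (-.06,0,.06):
    X=M[:3,:3].T@(R.T@(q+k*ey-p)-M[:3,3]); u=c["mtx"]@X; print(u[:2]/u[2])
cv2.imwrite("pics/w3.png",np.hstack([cv2.resize(w[:, :],(480,360)),cv2.resize(a[90:220,225:340],(318,360))]))
ph=np.radians(40); seg(p,R,tcp(b,1.85,ph,.09)[0],flapR(b,ph))
```

```text
[0.6421 0.046  0.3671] [ 2.4436 -0.0011  1.3902] [-0.1101 -0.151  -0.1802  1.8873  0.3833  0.8025 -0.6609]
[281.2334 306.6371]
[281.1795 230.8828]
[281.116  141.6104]
1 x: -0.0007 -0 0.0011 -0.0001 -0.0011 -0.0005
```

View pics/w3.png

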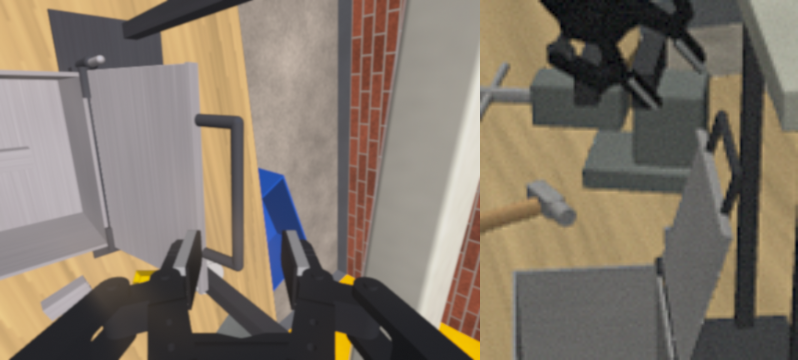

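The wrist view shows the bar at full-resolution column 278, rows 138–312, against a prediction of 281, 142–307. It is centred between the fingers, so I advance along the tool axis.

carry_out(
  targets="0 0 .02 0 0 0;0 0 .02 0 0 0;0 0 .015 0 0 0;0 0 .015 0 0 0;0 0 .01 0 0 0;0 0 .01 0 0 0;0 0 0 0 0 0;0 0 0 0 0 0",
)

```text
time: 10.35
position: [0.6995, 0.0356, 0.2995]
tool_rot: [2.442, -0.003, 1.388]
wrist_force: [-0.5, 0.6, -0.7]
finger_gap: 0.516
grip_force: 0.0
```

Run:
```python
from plan import *
b=np.load("bin.npy");p,R,s=pose(); print(p,s["tool_rot"],s["wrist_force"])
w=robot.grab_frame("wrist")[:,:,::-1].copy(); a=robot.grab_frame("side")[:,:,::-1]
cv2.imwrite("pics/w4.png",np.hstack([cv2.resize(w[:, :],(480,360)),cv2.resize(a[90:220,225:340],(318,360))]))
```

```text
[0.6995 0.0356 0.2995] [ 2.4415 -0.0027  1.3881] [-0.4787  0.5974 -0.7439]
```

View pics/w4.png

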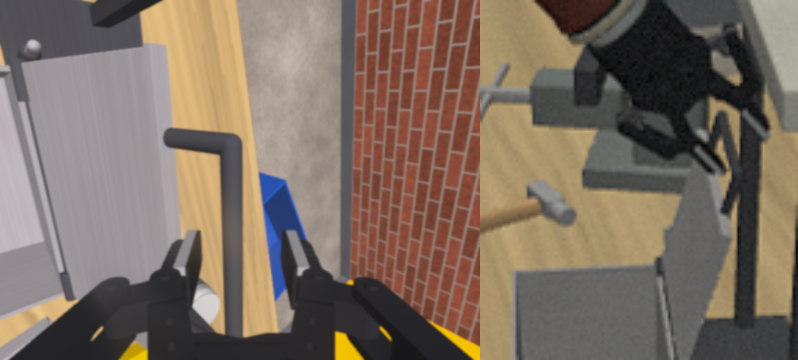

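The bar at column 232 passes between the finger pads at 185 and 292, about 2–3 mm towards the plate-side finger. I'll shift and close.

carry_out(
  targets="0 -.0025 0 0 0 0;0 0 0 0 0 0;0 0 0 0 0 0;0 0 0 0 0 0;0 0 0 0 0 0;0 0 0 0 0 0;0 0 0 0 0 0;0 0 0 0 0 0",
  jaw=0,
  force=60,
)

```text
time: 11.12
position: [0.6961, 0.0362, 0.297]
tool_rot: [2.444, -0.002, 1.388]
wrist_force: [-14.1, 1.2, 4.2]
finger_gap: 0.091
grip_force: 58.6
```

Run:
```python
from plan import *
b=np.load("bin.npy");p,R,s=pose(); print(p,s["tool_rot"],s["wrist_force"],s["joint_positions"])
print("bar est",p-R[:,2]*.019,"model",handle(b,1.85))
```

```text
[0.6961 0.0362 0.297 ] [ 2.444  -0.0021  1.3876] [-14.1125   1.1678   4.2285] [-0.0887 -0.0046 -0.1697  1.8969  0.4646  0.6536 -0.728 ]
bar est [0.6841 0.0384 0.3115] model [0.6875 0.0369 0.3118]
```

Run:
```python
from plan import *
b=np.load("bin.npy"); b[0]-=.004; np.save("bin.npy",b)
ths=np.linspace(1.85,0,11); phs=np.radians(np.linspace(40,-8,11))
p,R=tcp(b,1.85,phs[0])
for t,f in zip(ths[1:],phs[1:]): p,R=seg(p,R,*tcp(b,t,f),n=10); print("   th%.3f"%t,p,Ro.from_matrix(R).as_euler("xyz"))
```

```text
10 x: -0 -0.0024 -0.0027 0.0084 0 0
   th1.665 [0.6606 0.0411 0.3039] [2.5275 0.     1.3899]
10 x: -0 -0.0031 -0.0019 0.0084 0 0
   th1.480 [0.6249 0.0476 0.3029] [2.6115 0.     1.3899]
10 x: -0 -0.0035 -0.0012 0.0083 0 0
   th1.295 [0.589  0.0542 0.2969] [2.6945 0.     1.3899]
10 x: -0 -0.0037 -0.0002 0.0084 0 0
   th1.110 [0.5548 0.0605 0.284 ] [2.7785 0.     1.3899]
10 x: -0 -0.0035 0.0008 0.0084 0 0
   th0.925 [0.5247 0.066  0.2653] [2.8625 0.     1.3899]
10 x: 0 -0.0033 0.0016 0.0084 0 0
   th0.740 [0.497  0.071  0.2419] [2.9465 0.     1.3899]
10 x: 0 -0.0027 0.0024 0.0083 0 0
   th0.555 [0.4744 0.0752 0.2139] [3.0295 0.     1.3899]
10 x: 0 -0.0021 0.003 0.0084 0 0
   th0.370 [0.456  0.0785 0.1824] [3.1135 0.     1.3899]
10 x: 0 -0.0011 0.0034 0.0084 0 0
   th0.185 [0.4449 0.0806 0.1486] [-3.0857  0.      1.3899]
10 x: 0 -0.0002 0.0035 0.0084 0 0
   th0.000 [0.4397 0.0815 0.1139] [-3.0017  0.      1.3899]
```

carry_out(
  targets="0 -.0024 -.0027 .0084 0 0;0 -.0024 -.0027 .0084 0 0;0 -.0024 -.0027 .0084 0 0;0 -.0024 -.0027 .0084 0 0;0 -.0024 -.0027 .0084 0 0;0 -.0024 -.0027 .0084 0 0;0 -.0024 -.0027 .0084 0 0;0 -.0024 -.0027 .0084 0 0;0 -.0024 -.0027 .0084 0 0;0 -.0024 -.0027 .0084 0 0",
)

```text
time: 11.95
position: [0.6621, 0.0424, 0.3038]
tool_rot: [2.527, -0.003, 1.388]
wrist_force: [2.3, 0.9, -6.3]
finger_gap: 0.09
grip_force: 58.3
```

carry_out(
  targets="0 -.0031 -.0019 .0084 0 0;0 -.0031 -.0019 .0084 0 0;0 -.0031 -.0019 .0084 0 0;0 -.0031 -.0019 .0084 0 0;0 -.0031 -.0019 .0084 0 0;0 -.0031 -.0019 .0084 0 0;0 -.0031 -.0019 .0084 0 0;0 -.0031 -.0019 .0084 0 0;0 -.0031 -.0019 .0084 0 0;0 -.0031 -.0019 .0084 0 0",
)

```text
time: 12.78
position: [0.6274, 0.0488, 0.3047]
tool_rot: [2.608, -0.004, 1.388]
wrist_force: [2.0, -2.0, 5.1]
finger_gap: 0.094
grip_force: 58.4
```

Tracking closely with small forces. I'll continue.

carry_out(
  targets="0 -.0035 -.0012 .0083 0 0;0 -.0035 -.0012 .0083 0 0;0 -.0035 -.0012 .0083 0 0;0 -.0035 -.0012 .0083 0 0;0 -.0035 -.0012 .0083 0 0;0 -.0035 -.0012 .0083 0 0;0 -.0035 -.0012 .0083 0 0;0 -.0035 -.0012 .0083 0 0;0 -.0035 -.0012 .0083 0 0;0 -.0035 -.0012 .0083 0 0",
)

```text
time: 13.62
position: [0.5915, 0.0554, 0.299]
tool_rot: [2.69, -0.004, 1.387]
wrist_force: [-1.6, -1.4, 8.2]
finger_gap: 0.091
grip_force: 60.6
```

carry_out(
  targets="0 -.0037 -.0002 .0084 0 0;0 -.0037 -.0002 .0084 0 0;0 -.0037 -.0002 .0084 0 0;0 -.0037 -.0002 .0084 0 0;0 -.0037 -.0002 .0084 0 0;0 -.0037 -.0002 .0084 0 0;0 -.0037 -.0002 .0084 0 0;0 -.0037 -.0002 .0084 0 0;0 -.0037 -.0002 .0084 0 0;0 -.0037 -.0002 .0084 0 0",
)

```text
time: 14.45
position: [0.5566, 0.0618, 0.2851]
tool_rot: [2.776, -0.003, 1.387]
wrist_force: [-2.1, -2.3, 5.5]
finger_gap: 0.09
grip_force: 62.4
```

Run:
```python
from plan import *
b=np.load("bin.npy");p,R,s=pose(); print(p,s["tool_rot"],s["wrist_force"],s["joint_positions"])
g=p-R[:,2]*.019; h=binpts(b,[[.075,0,.13]])[0]; B=Ro.from_euler("z",b[2]).as_matrix().T@(g-h); print(B,np.hypot(B[0],B[2]),np.arctan2(B[2],-B[0]))
```

```text
[0.5566 0.0618 0.2851] [ 2.7765 -0.003   1.3874] [-2.0923 -2.2805  5.4744] [-0.1115 -0.1096 -0.1691  1.894   0.1636  1.0317 -0.5277]
[-0.0809  0.0016  0.1729] 0.19086489429647707 1.1331975479438394
```

carry_out(
  targets="0 -.0035 .0008 .0084 0 0;0 -.0035 .0008 .0084 0 0;0 -.0035 .0008 .0084 0 0;0 -.0035 .0008 .0084 0 0;0 -.0035 .0008 .0084 0 0;0 -.0035 .0008 .0084 0 0;0 -.0035 .0008 .0084 0 0;0 -.0035 .0008 .0084 0 0;0 -.0035 .0008 .0084 0 0;0 -.0035 .0008 .0084 0 0",
)

```text
time: 15.28
position: [0.526, 0.0674, 0.2661]
tool_rot: [2.862, -0.002, 1.388]
wrist_force: [-4.9, -1.9, 5.4]
finger_gap: 0.088
grip_force: 64.3
```

carry_out(
  targets="0 -.0033 .0016 .0084 0 0;0 -.0033 .0016 .0084 0 0;0 -.0033 .0016 .0084 0 0;0 -.0033 .0016 .0084 0 0;0 -.0033 .0016 .0084 0 0;0 -.0033 .0016 .0084 0 0;0 -.0033 .0016 .0084 0 0;0 -.0033 .0016 .0084 0 0;0 -.0033 .0016 .0084 0 0;0 -.0033 .0016 .0084 0 0",
)

```text
time: 16.12
position: [0.4976, 0.0726, 0.2414]
tool_rot: [2.948, -0.002, 1.388]
wrist_force: [-3.0, -1.3, -0.6]
finger_gap: 0.088
grip_force: 64.3
```

```bash
cat > chk.py <<'E'
from plan import *
b=np.load("bin.npy");p,R,s=pose(); print(s["time"],p,s["tool_rot"],s["wrist_force"],s["joint_positions"])
g=p-R[:,2]*.019; h=binpts(b,[[.075,0,.13]])[0]; B=Ro.from_euler("z",b[2]).as_matrix().T@(g-h); print(B,np.hypot(B[0],B[2]),np.arctan2(B[2],-B[0]))
E
python3 chk.py
```

```text
16.1167 [0.4976 0.0726 0.2414] [ 2.9481 -0.0019  1.3876] [-3.0218 -1.2911 -0.6151] [-0.1188 -0.096  -0.1654  1.9364  0.0768  1.1272 -0.4952]
[-0.1377  0.0016  0.13  ] 0.18941720365181774 0.7565762126690517
```

carry_out(
  targets="0 -.0027 .0024 .0083 0 0;0 -.0027 .0024 .0083 0 0;0 -.0027 .0024 .0083 0 0;0 -.0027 .0024 .0083 0 0;0 -.0027 .0024 .0083 0 0;0 -.0027 .0024 .0083 0 0;0 -.0027 .0024 .0083 0 0;0 -.0027 .0024 .0083 0 0;0 -.0027 .0024 .0083 0 0;0 -.0027 .0024 .0083 0 0",
)

```text
time: 16.95
position: [0.4748, 0.0768, 0.2127]
tool_rot: [3.032, -0.001, 1.388]
wrist_force: [-2.7, -1.0, -1.3]
finger_gap: 0.09
grip_force: 65.8
```

carry_out(
  targets="0 -.0021 .003 .0084 0 0;0 -.0021 .003 .0084 0 0;0 -.0021 .003 .0084 0 0;0 -.0021 .003 .0084 0 0;0 -.0021 .003 .0084 0 0;0 -.0021 .003 .0084 0 0;0 -.0021 .003 .0084 0 0;0 -.0021 .003 .0084 0 0;0 -.0021 .003 .0084 0 0;0 -.0021 .003 .0084 0 0",
)

```text
time: 17.78
position: [0.4577, 0.08, 0.1816]
tool_rot: [3.114, -0.002, 1.387]
wrist_force: [-2.5, -3.6, -2.3]
finger_gap: 0.091
grip_force: 67.4
```

```bash
python3 chk.py
python3 - <<'E'
from plan import *
b=np.load("bin.npy"); D=np.radians
p,R=tcp(b,.37,D(1.6))
for t,f in [(.185,-3.2),(.08,-6),(.0,-8)]: p,R=seg(p,R,*tcp(b,t,D(f)),n=10)
E
```

```text
17.7833 [0.4577 0.08   0.1816] [ 3.1137 -0.0018  1.3875] [-2.4663 -3.6228 -2.3116] [-0.1181 -0.0203 -0.1565  1.9772  0.0082  1.1586 -0.4611]
[-0.1752  0.0017  0.0706] 0.18886445224075918 0.3830052509012481
10 x: -0 -0.0011 0.0034 0.0084 -0 -0
10 x: 0 -0.0003 0.002 0.0049 0 -0
10 x: 0 0.0001 0.0015 0.0035 -0 -0
```

carry_out(
  targets="0 -.0011 .0034 .0084 0 0;0 -.0011 .0034 .0084 0 0;0 -.0011 .0034 .0084 0 0;0 -.0011 .0034 .0084 0 0;0 -.0011 .0034 .0084 0 0;0 -.0011 .0034 .0084 0 0;0 -.0011 .0034 .0084 0 0;0 -.0011 .0034 .0084 0 0;0 -.0011 .0034 .0084 0 0;0 -.0011 .0034 .0084 0 0",
)

```text
time: 18.62
position: [0.4456, 0.0822, 0.1474]
tool_rot: [-3.083, -0.001, 1.388]
wrist_force: [-7.8, -4.0, -0.2]
finger_gap: 0.092
grip_force: 69.3
```

carry_out(
  targets="0 -.0003 .002 .0049 0 0;0 -.0003 .002 .0049 0 0;0 -.0003 .002 .0049 0 0;0 -.0003 .002 .0049 0 0;0 -.0003 .002 .0049 0 0;0 -.0003 .002 .0049 0 0;0 -.0003 .002 .0049 0 0;0 -.0003 .002 .0049 0 0;0 -.0003 .002 .0049 0 0;0 -.0003 .002 .0049 0 0",
)

```text
time: 19.45
position: [0.4413, 0.083, 0.1278]
tool_rot: [-3.035, -0.001, 1.388]
wrist_force: [-7.9, -3.9, -1.8]
finger_gap: 0.09
grip_force: 70.2
```

```bash
python3 chk.py
```

```text
19.45 [0.4413 0.083  0.1278] [-3.0346 -0.0012  1.3878] [-7.8917 -3.8691 -1.7881] [-0.1093  0.0954 -0.1456  1.9802 -0.0355  1.1637 -0.4222]
[-0.1893  0.0017  0.0167] 0.18999328134053667 0.08800447194433736
```

carry_out(
  targets="0 0 .0015 .0035 0 0;0 0 .0015 .0035 0 0;0 0 .0015 .0035 0 0;0 0 .0015 .0035 0 0;0 0 .0015 .0035 0 0;0 0 .0015 .0035 0 0;0 0 .001 .002 0 0;0 0 .001 .002 0 0;0 0 0 0 0 0",
)

```text
time: 20.2
position: [0.4397, 0.0832, 0.1166]
tool_rot: [-3.009, -0.001, 1.388]
wrist_force: [-9.0, -3.0, -3.3]
finger_gap: 0.092
grip_force: 71.0
```

carry_out(
  targets="0 0 .001 0 0 0;0 0 .001 0 0 0;0 0 0 0 0 0;0 0 0 0 0 0",
)

```text
time: 20.53
position: [0.4396, 0.0832, 0.1147]
tool_rot: [-3.009, -0.001, 1.388]
wrist_force: [-7.3, -3.2, -3.2]
finger_gap: 0.09
grip_force: 71.0
```

```bash
python3 chk.py
```

```text
20.5333 [0.4396 0.0832 0.1147] [-3.0093 -0.0011  1.3878] [-7.3089 -3.1734 -3.2118] [-0.1069  0.1249 -0.1435  1.9796 -0.0421  1.1584 -0.4141]
[-0.1905  0.0016  0.0036] 0.19055135025838318 0.01875607028859216
```

carry_out(
  targets="0 0 .0007 0 0 0;0 0 .0007 0 0 0;0 0 0 0 0 0",
)

```text
time: 20.78
position: [0.4396, 0.0833, 0.1134]
tool_rot: [-3.01, -0.001, 1.388]
wrist_force: [-7.1, -4.3, -2.5]
finger_gap: 0.091
grip_force: 71.1
```

carry_out(
  targets="0 0 .0007 0 0 0;0 0 .0007 0 0 0;0 0 0 0 0 0",
)

```text
time: 21.03
position: [0.4396, 0.0832, 0.1121]
tool_rot: [-3.01, -0.001, 1.388]
wrist_force: [-7.9, -3.9, -2.5]
finger_gap: 0.092
grip_force: 71.1
```

carry_out(
  targets="0 0 .0007 0 0 0;0 0 .0007 0 0 0;0 0 0 0 0 0",
)

```text
time: 21.28
position: [0.4395, 0.0832, 0.1107]
tool_rot: [-3.01, -0.001, 1.388]
wrist_force: [-6.5, -3.2, -2.5]
finger_gap: 0.089
grip_force: 71.1
```

carry_out(
  targets="0 0 .0007 0 0 0;0 0 .0007 0 0 0;0 0 0 0 0 0",
)

```text
time: 21.53
position: [0.4395, 0.0833, 0.1094]
tool_rot: [-3.011, -0.001, 1.388]
wrist_force: [-6.6, -4.2, -3.2]
finger_gap: 0.091
grip_force: 71.1
```

carry_out(
  targets="0 0 .0007 0 0 0;0 0 .0007 0 0 0;0 0 .0007 0 0 0;0 0 0 0 0 0",
)

```text
time: 21.87
position: [0.4395, 0.0833, 0.1087]
tool_rot: [-3.011, -0.001, 1.388]
wrist_force: [-11.7, -6.3, 13.0]
finger_gap: 0.089
grip_force: 72.6
```

carry_out(
  targets="0 0 .0007 0 0 0;0 0 .0007 0 0 0;0 0 .0007 0 0 0;0 0 0 0 0 0",
)

```text
time: 22.2
position: [0.4394, 0.0834, 0.1079]
tool_rot: [-3.011, -0.002, 1.387]
wrist_force: [-13.8, -7.5, 26.6]
finger_gap: 0.092
grip_force: 75.1
```

Run:
```python
from plan import *
b=np.load("bin.npy"); out=[]
for n,x,y in [("scene",215,110),("side",205,150)]:
    im=cv2.resize(robot.grab_frame(n)[:,:,::-1],None,fx=3,fy=3,interpolation=cv2.INTER_CUBIC)
    q=proj(n,binpts(b,[[.075,-.1,.132],[-.076,-.1,.132],[-.076,.1,.132],[.075,.1,.132]])); cv2.polylines(im,[np.int32(q*3+1)],True,(0,0,255),1)
    out.append(im[3*y:3*y+360,3*x:3*x+395])
cv2.imwrite("pics/shut.png",np.hstack(out))
```

```text
(no output)
```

View pics/shut.png

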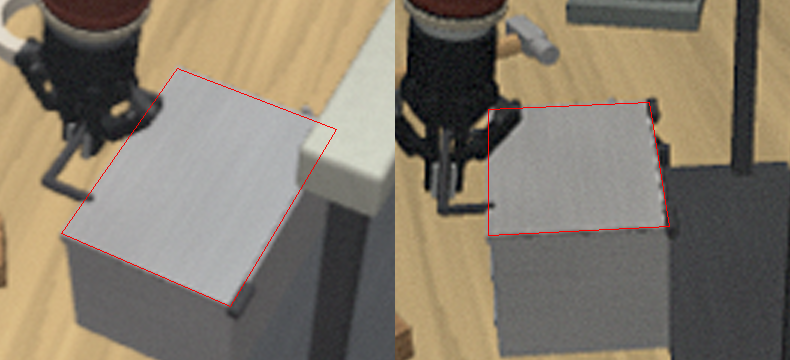

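Both views show the flap level on the rim. I ease off the push, open the fingers a little and retract along the tool axis.

carry_out(
  targets="0 0 -.001 0 0 0;0 0 -.001 0 0 0;0 0 0 0 0 0",
)

```text
time: 22.55
position: [0.4393, 0.0834, 0.1082]
tool_rot: [-3.011, -0.002, 1.388]
wrist_force: [-9.2, -5.8, 7.7]
finger_gap: 0.086
grip_force: 73.1
```

carry_out(
  targets="0 0 0 0 0 0;0 0 0 0 0 0;0 0 0 0 0 0;0 0 0 0 0 0;0 0 0 0 0 0;0 0 0 0 0 0",
  jaw=0.03,
)

```text
time: 23.05
position: [0.4409, 0.0841, 0.1082]
tool_rot: [-3.014, -0.003, 1.388]
wrist_force: [0.6, 0.4, 0.6]
finger_gap: 0.356
grip_force: 0.0
```

carry_out(
  targets="0 0 -.005 0 0 0;0 0 -.01 0 0 0;0 0 -.015 0 0 0;0 0 -.02 0 0 0;0 0 -.02 0 0 0;0 0 -.03 0 0 0;0 0 -.03 0 0 0;0 0 -.02 0 0 0;0 0 0 0 0 0;0 0 0 0 0 0",
)

```text
time: 23.88
position: [0.4602, 0.0802, 0.2587]
tool_rot: [-3.017, -0.004, 1.388]
wrist_force: [-0.9, -0.1, 0.1]
finger_gap: 0.353
grip_force: 0.0
```

Run:
```python
from plan import *
b=np.load("bin.npy"); out=[]
print(pose()[2])
for n,x,y in [("scene",175,150),("side",205,180)]:
    im=cv2.resize(robot.grab_frame(n)[:,:,::-1],None,fx=2.4,fy=2.4,interpolation=cv2.INTER_CUBIC)
    out.append(im[int(2.4*y):int(2.4*y)+500,int(2.4*x):int(2.4*x)+390])
cv2.imwrite("pics/end.png",np.hstack(out))
```

```text
{'time': 23.8833, 'joint_positions': array([-0.0993,  0.0422, -0.1307,  1.7588, -0.0486,  1.4539, -0.4047]), 'qvel': array([-0.0009,  0.0189, -0.002 ,  0.0504,  0.0019, -0.0174,  0.0002]), 'tau': array([  0.0803, -44.8545,  -0.0479, -41.8714,  -0.3057,   0.9412,
         0.0049]), 'position': array([0.4602, 0.0802, 0.2587]), 'tool_rot': array([-3.0168, -0.0041,  1.3877]), 'wrist_force': array([-0.8528, -0.0649,  0.1041]), 'ft_torque': array([-0.0155, -0.1426, -0.0066]), 'grip_force': 0.0, 'finger_gap': 0.35316635056634865}
```

View pics/end.png

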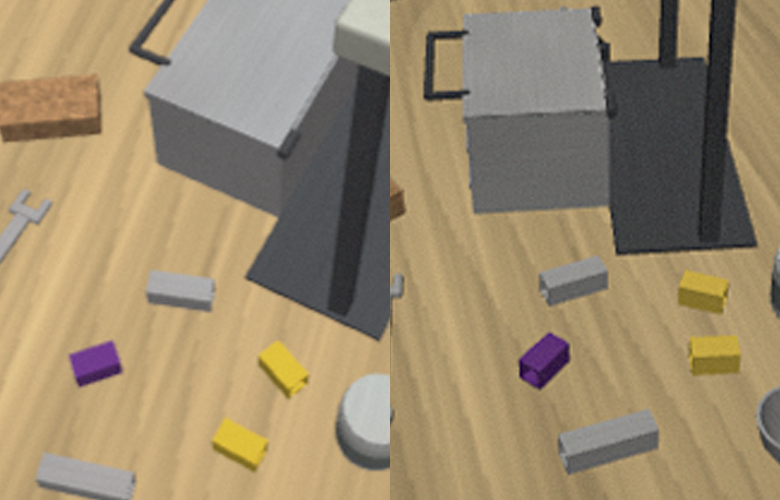

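The flap is shut and the handle free. The mid and long offcuts are where they lay, and the gripper is clear, so I hand in.

```bash
python3 -c "
from workcell import robot
print(robot.finish_job())"
```

```text
the job is handed in; nothing more can be done
None
```

The shortest offcut is in the bin, the flap was held by its handle all the way down until shut, the two longer offcuts are where they lay, and the job was handed in at about 24 s (no verdict came back).

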